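# Pull the faulty lamp module out of the microscope's power base

### The job

Switch the microscope lamp's power off by pushing the red toggle lever right over, away from the robot. Then work the tight orange-topped plug-in module out of the power base: rock it gently from end to end, a few degrees each way, so that its blades rise a little at each stroke and are not bent, and never lift, tip or drag the base itself. Set the module down upright in the yellow repair tray (do not drop it), let go, and leave everything else where it is.

Things in the scene. Friction and masses are not known exactly. Their poses are not given: they have to be found in the camera images.
- switch (a joint): toggle lever of the yellow switch box (block 70 x 50 x 25 mm, fixed to the table): steel rod, pivot 22 mm above the table, with a red ball of 26 mm diameter 80 mm from the pivot. 0 = on, leaning 0.5 rad to the box's -x (towards the robot); 1.0 = fully off, leaning 0.5 rad to +x. About 1 N at the ball moves it and it stays where it is left.
- switch_tip (a point): centre of the red ball on the lever. Its axes turn with the lever about the level y axis (x level at joint 0, dipping by the joint value); the level part of its x axis is the direction to push
- power_base: grey lamp power base, 130 (x) x 200 (y) x 50 (z) mm, 2 kg, loose on the table; origin under its centre. Each module blade needs 11 to 18 N to slide in its slot, up or down, and stays at the height to which it is raised: a straight pull on both lifts the whole base, while raising one end at a time, about the other end, leaves it standing.
- socket (a point): centre of the power base's top face, 50 mm above the table; axes of the power base. The two slots lie 34 mm either side along y, with sprung brass contacts just below the top face that grip a blade until it has risen 21 mm; slots leave the blades several mm of play along y
- module: plug-in lamp module, 0.3 kg: black housing 60 (x) x 84 (y) x 42 (z) mm, orange grip block on top, 44 (x) x 40 (y) mm, 42 to 88 mm above the origin. Origin: centre of the housing's underside, at the start on the socket point, axes equal. Rock it about its x axis (grip the block across y); over 12 degrees of lean in the socket bends the blades. On a flat floor it stands on its blades, origin 24 mm up.
- module_left (a point): root of the brass blade at +y on the module's underside, 34 mm from the origin; axes of the module. Blades are 30 mm wide (x), 4 mm thick and point 24 mm down
- module_right (a point): root of the blade at -y on the module's underside, 34 mm from the origin; axes of the module
- repair_tray: yellow open tray, fixed, 180 x 180 x 30 mm, walls and floor 5 mm; origin under its centre, inner floor 5 mm higher. It is empty
- stock_tray: grey open tray of the same size, fixed, with the spare module in it
- spare: bystander: spare module of the same shape, with a blue grip block, standing on its blades in the grey tray, origin at its housing's underside
- slide_box: bystander: shut blue slide box, 90 x 170 x 28 mm, origin under its centre
- oil_bottle: bystander: amber bottle, 50 mm diameter, 100 mm high, origin under its centre
- jar: bystander: clear jar, 70 mm diameter, 80 mm high, origin under its centre
- screwdriver: bystander: screwdriver, 200 mm long, lying
- petri_dish: bystander: shut dish, 90 mm diameter, 15 mm high, origin under its centre
Things that resemble listed ones, but are neither listed nor needed, are in the scene too. Leave any green or turquoise look-alike of the module alone.

How it is judged:
By the outcome, as a careful person would: the job done as asked, in the order asked, and still so for the second after the job is handed in, with the robot touching nothing.
It also fails if it takes over 58 s, if anything falls off the work surface, if the arm or the gripper's body presses on something with over 40 N, if the wrist force passes 120 N, or if a joint passes its speed limit or range.

### The arm

A 7-joint arm with a two-finger parallel gripper is mounted at the origin on the work surface. World frame = base frame: x ahead of the robot, y to its left, z up, the work surface at z = 0. Lengths are in m, angles in rad, forces in N, time in s.
With the tool pointing down it reaches from about 0.425 to 0.825 m from the base axis. Payload 3.6 kg.
Tool frame: the origin (TCP) lies where the fingers leave the gripper's body, on its centre line; the fingertips stand 73 mm ahead of it and the grasp point (between the pads) lies 54 mm ahead of it; x points along the fingers, y is the direction in which the jaws open and shut, and the axes are right-handed (so a half turn about x gives the same grasp; the last joint's range is limited). The gripper opens to 85 mm and grips with 20 to 120 N. Pads are 22 mm wide; open, the fingers measure 114 mm over their backs; the gripper's body (76 mm by 85 mm) begins 54 mm behind the grasp point. The pads swing forward as they close: fully open they stand 13 mm farther back than shut.
Start: joints at [1.179, 0.615, -0.013, 1.423, 0.008, 1.103, -0.04], TCP at [0.233, -0.607, 0.304] pointing down, gripper open.
Joint ranges: [-3.12, 3.12], [-0.3, 2.06], [-1.34, 1.32], [0.26, 2.42], [-1.36, 4.5], [0.01, 1.98], [-2.84, 2.84]. Speed limits (rad/s): [2.79, 2.79, 3.14, 3.14, 3.14, 3.14, 3.14].

### API

Orientations are given as a unit quaternion [x, y, z, w].
In Python, from station import arm, snapshot, camera_info, ticket gives the robot as it stands. Calls block until the motion is done:
- arm.movep(position, orientation): joint-space move of the TCP to a pose.
- arm.line_to(position, velocity=0.15, ori=None): straight line of the TCP; ori=None keeps the orientation; velocity is the mean speed in m/s.
- arm.move_j(angles): joint-space move.
- arm.move_gripper(opening, effort=None): opening from 0.0 (shut) to 1.0 (fully open); effort is the grip in N (None keeps the last); returns when the fingers have stopped.
- arm.pause(seconds).
- arm.ik(position, orientation): joint angles nearest the present ones, or None.
- snapshot(name): name is "scene" or "top"; returns the picture (480x640x3 uint8, blue, green, red); there is no depth.
- camera_info(name): a dict with "fx", "fy", "cx", "cy" (pixels), "R" (3x3) and "t" (3): a world point X has camera coordinates R X + t. Camera axes: x right, y down, z forward; pixel columns grow to the right and rows downward; lengths in m; the calibration is good to about 2 mm. A picture is of the moment at which its call begins. camera_info takes no time and is no camera call.
A pose or a line that the arm cannot do raises arm.MotionError and nothing moves.
- ticket.finish_job(): hands the job in, once; it reports no verdict.
Readings, each from a call of its own:
- arm.read_time(): time.
- arm.read_joint_positions(): joint angles.
- arm.read_dq(): joint speeds.
- arm.read_effort(): joint torques, N m.
- arm.read_tool_pos(): TCP position.
- arm.read_eef_rot(): TCP orientation.
- arm.read_ft_force(): force on the tool from outside, world axes, zero at the start.
- arm.read_wrist_torque(): the same for the moment, N m.
- arm.read_opening(): opening from 0.0 (shut) to 1.0 (fully open).
Only numpy, scipy, OpenCV 4.12 (cv2) and the standard library are available. Lean on these libraries where they do the work, as an engineer would, in place of code of your own. Each camera call takes 0.05 s, during which the arm holds its last target.

## Working session

There is one attempt and no reset: what is moved stays moved. The work goes in short steps, each a Python script; the robot and the scene stay as the last script left them, time stands still between calls to the robot, and variables do not carry over. Pictures are saved under pics/ and viewed, and the job is handed in when it is done.

```bash
ls; mkdir -p pics; python3 - <<'E'
from station import arm, snapshot, camera_info
import cv2
for n in("scene","top"):
    cv2.imwrite(f"pics/{n}0.png",snapshot(n)); c=camera_info(n); print(n,c)
print(arm.read_time(),arm.read_tool_pos(),arm.read_eef_rot(),arm.read_opening())
E
```

```text
pics
scene {'fx': 593.3812070565676, 'fy': 593.3812070565676, 'cx': 305.5752651401735, 'cy': 244.15119763998786, 'R': array([[ 0.7561204 ,  0.65430526,  0.01290614],
       [ 0.40167468, -0.44842852, -0.79847938],
       [-0.51666178,  0.60893062, -0.6018838 ]]), 't': array([-0.42389868, -0.15933722,  1.67862666])}
top {'fx': 555.8588924948261, 'fy': 555.8588924948261, 'cx': 314.2024318343416, 'cy': 246.19534431297126, 'R': array([[ 1.52220339e-02, -9.99884027e-01, -4.72046978e-04],
       [-9.97315284e-01, -1.51491050e-02, -7.16430635e-02],
       [ 7.16276037e-02,  1.56133280e-03, -9.97430222e-01]]), 't': array([0.00160653, 0.55948891, 1.2925966 ])}
0.1 [ 0.23232377 -0.60649517  0.30283811] [-0.69514803 -0.12944193  0.69546934 -0.12781395] 0.9998240372930396
```

View pics/scene0.png

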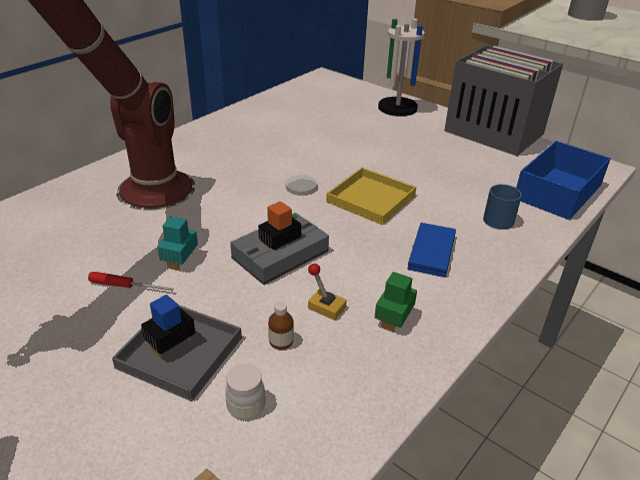

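View pics/top0.png

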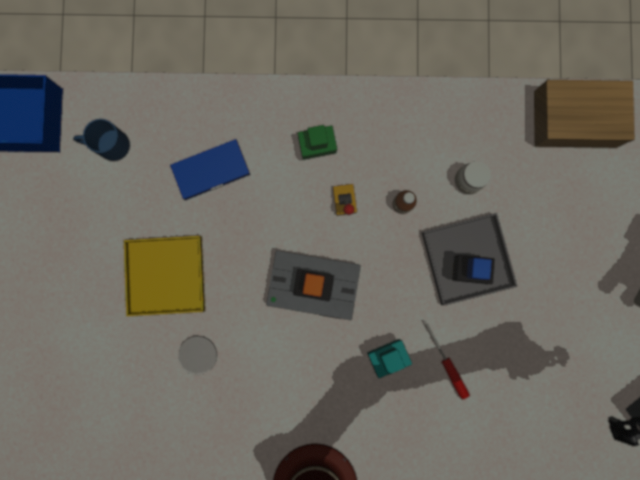

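The top view shows the following, in pixels:
- **Orange-topped module:** in the grey base at (314,285).
- **Switch:** red ball at (348,209).
- **Yellow tray:** (165,275).
- **Module look-alikes:** turquoise (390,358), green (317,141) and the blue-topped spare (475,268).

The orange one in the power base is the only one that fits. I'll confirm it with enlarged crops.

```bash
python3 - <<'E'
import cv2
t=cv2.imread("pics/top0.png");s=cv2.imread("pics/scene0.png")
cv2.imwrite("pics/c1.png",cv2.resize(t[170:330,255:415],None,fx=3.75,fy=3.75,interpolation=cv2.INTER_CUBIC))
cv2.imwrite("pics/c2.png",cv2.resize(s[180:330,220:370],None,fx=4,fy=4,interpolation=cv2.INTER_CUBIC))
E
```

```text
(no output)
```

View pics/c1.png

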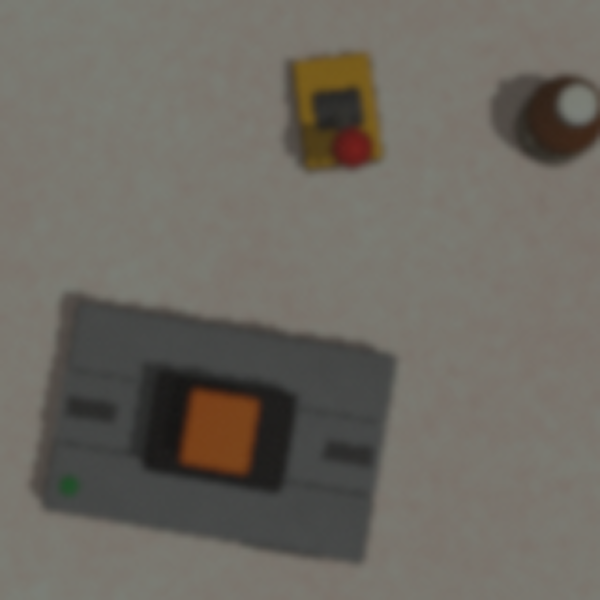

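View pics/c2.png

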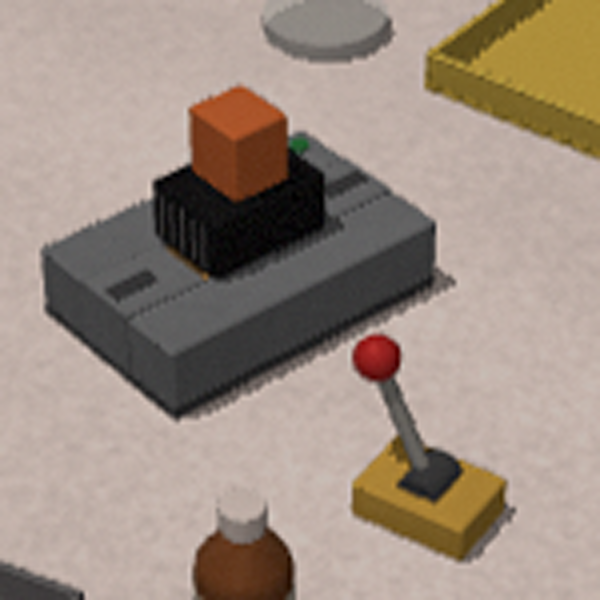

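```bash
cat > vis.py <<'E'
import numpy as np
from station import camera_info
def ray(n,p,z):
    c=camera_info(n);R,t=c["R"],c["t"];C=-R.T@t
    d=R.T@np.array([(p[0]-c["cx"])/c["fx"],(p[1]-c["cy"])/c["fy"],1])
    return C+d*(z-C[2])/d[2]
def proj(n,X):
    c=camera_info(n);v=c["R"]@np.asarray(X)+c["t"]
    return np.array([c["fx"]*v[0]/v[2]+c["cx"],c["fy"]*v[1]/v[2]+c["cy"]])
def tri(obs):
    A=[];b=[]
    for n,p in obs:
        c=camera_info(n);R,t=c["R"],c["t"];C=-R.T@t
        d=R.T@np.array([(p[0]-c["cx"])/c["fx"],(p[1]-c["cy"])/c["fy"],1]);d/=np.linalg.norm(d)
        P=np.eye(3)-np.outer(d,d);A.append(P);b.append(P@C)
    return np.linalg.lstsq(np.vstack(A),np.hstack(b),rcond=None)[0]
E
python3 - <<'E'
from vis import *
np.set_printoptions(precision=4,suppress=True)
T=lambda p:(p[0]/3.75+255-.37,p[1]/3.75+170-.37)
S=lambda p:(p[0]/4+220-.37,p[1]/4+180-.37)
def rect(name,n,pts,z,f):
    P=np.array([ray(n,f(p),z) for p in pts]);e=np.roll(P,-1,0)-P
    print(name,n,P.mean(0),"len",np.linalg.norm(e,axis=1),"ang",np.degrees(np.arctan2(e[:,1],e[:,0])))
rect("base","top",[(72,297),(396,356),(362,562),(45,507)],.05,T)
rect("base","scene",[(45,252),(300,133),(436,230),(178,352)],.05,S)
rect("block","top",[(190,387),(263,394),(252,475),(180,470)],.138,T)
rect("block","scene",[(190,113),(238,87),(288,122),(237,150)],.138,S)
rect("swbox","top",[(293,58),(370,53),(383,158),(308,170)],.025,T)
rect("swbox","scene",[(353,488),(400,440),(505,485),(463,537)],.025,S)
rect("tray","top",[(125,240),(203,236),(205,313),(127,315)],.03,lambda p:p)
rect("tray","scene",[(328,193),(367,169),(416,192),(376,219)],.03,lambda p:p)
print("ball",tri([("top",T((352,147))),("scene",S((377,357)))]),ray("top",T((352,147)),.0922),ray("scene",S((377,357)),.0922))
for nm,p,z in [("green",(317,141),.1),("bottle",(408,198),.1),("slide",(210,170),.028),("dish",(198,353),.015),("turq",(392,355),.1)]: print(nm,ray("top",p,z))
E
```

```text
base top [0.4694 0.0116 0.05  ] len [0.2024 0.1274 0.1963 0.1295] ang [-99.4626 171.1717  81.0886  -6.1448]
base scene [0.4744 0.0068 0.05  ] len [0.1954 0.1312 0.1883 0.1236] ang [  81.6767  -10.0584 -100.6214  173.175 ]
block top [0.4684 0.0099 0.138 ] len [0.0419 0.0465 0.0411 0.0476] ang [-94.6005 173.0537  86.9152  -5.9389]
block scene [0.4758 0.0034 0.138 ] len [0.0383 0.0466 0.04   0.0463] ang [ 87.3369  -9.5766 -93.4045 168.2691]
swbox top [ 0.6724 -0.0608  0.025 ] len [0.0488 0.0673 0.0479 0.0719] ang [ -85.3789 -172.429   100.0144    8.2867]
swbox scene [ 0.6783 -0.0659  0.025 ] len [0.047  0.0662 0.0472 0.0683] ang [  97.3619    8.2813  -80.001  -171.8674]
tray top [0.4841 0.3574 0.03  ] len [0.1831 0.1798 0.1812 0.1751] ang [ -86.1813 -176.8252   92.3339    3.7901]
tray scene [0.4959 0.3496 0.03  ] len [0.177  0.1744 0.1799 0.1705] ang [ 89.4885  -3.8599 -91.8288 175.1196]
ball [ 0.6391 -0.0656  0.0935] [ 0.6394 -0.0656  0.0922] [ 0.6381 -0.0645  0.0922]
green [0.7908 0.0073 0.1   ]
bottle [ 0.6646 -0.1976  0.1   ]
slide [0.7362 0.2599 0.028 ]
dish [0.3052 0.278  0.015 ]
turq [ 0.3178 -0.1637  0.1   ]
```

```bash
cat > fit.py <<'E'
import cv2
from vis import *
from scipy.optimize import minimize
def box(x,y,yaw,dx,dy,z0,z1):
    c,s=np.cos(yaw),np.sin(yaw)
    return np.array([[x+c*a*dx/2-s*b*dy/2,y+s*a*dx/2+c*b*dy/2,z] for a in(-1,1) for b in(-1,1) for z in(z0,z1)])
def render(n,P,shape,k=8):
    q=np.array([proj(n,X) for X in P]);h=cv2.convexHull(q.astype(np.float32)).reshape(-1,2)
    lo=np.floor(h.min(0)).astype(int)-2;hi=np.ceil(h.max(0)).astype(int)+3
    im=np.zeros(((hi[1]-lo[1])*k,(hi[0]-lo[0])*k),np.uint8)
    cv2.fillConvexPoly(im,np.round(((h-lo+.5)*k-.5)*16).astype(np.int32),255,shift=4)
    r=cv2.resize(im,None,fx=1/k,fy=1/k,interpolation=cv2.INTER_AREA)
    out=np.zeros(shape);out[lo[1]:hi[1],lo[0]:hi[0]]=r/255.;return out
def fitbox(masks,x0,dims,z0,z1):
    def cost(p): return sum(np.abs(m-render(n,box(*p[:2],p[2],*dims,z0,z1),m.shape)).sum() for n,m in masks.items())
    best=None
    for y0 in (x0[2]-.1,x0[2],x0[2]+.1):
        s=np.array([x0[0],x0[1],y0]);r=minimize(cost,s,method="Nelder-Mead",options=dict(initial_simplex=np.array([s,s+[.01,0,0],s+[0,.01,0],s+[0,0,.1]]),xatol=1e-5,fatol=.01))
        if best is None or r.fun<best.fun: best=r
    return best
def hsvmask(im,h0,h1,s0,v0,roi):
    h=cv2.cvtColor(im,cv2.COLOR_BGR2HSV);m=((h[...,0]>=h0)&(h[...,0]<=h1)&(h[...,1]>=s0)&(h[...,2]>=v0)).astype(float)
    o=np.zeros_like(m);a,b,c,d=roi;o[b:d,a:c]=m[b:d,a:c];return o
E
python3 - <<'E'
from fit import *
t=cv2.imread("pics/top0.png");s=cv2.imread("pics/scene0.png")
def go(name,mt,ms,x0,dims,z0,z1):
    for lab,m in(("both",dict(top=mt,scene=ms)),("top",dict(top=mt)),("scene",dict(scene=ms))):
        r=fitbox(m,x0,dims,z0,z1);print(name,lab,r.x[:2].round(4),"yaw",np.degrees(r.x[2]).round(2),"cost",round(r.fun,1),[int(v.sum()) for v in m.values()])
go("block",hsvmask(t,3,18,130,60,(290,260,340,310)),hsvmask(s,3,18,130,40,(255,195,305,240)),[.47,.01,-.12],(.044,.040),.092,.138)
go("tray",hsvmask(t,20,32,120,30,(110,220,220,330)),hsvmask(s,20,32,100,30,(320,160,425,230)),[.485,.355,0],(.18,.18),0,.03)
# base: table is bright/pinkish; non-table
def hull(m):
    o=np.zeros(m.shape,np.uint8);k,l,st,_=cv2.connectedComponentsWithStats(m.astype(np.uint8));i=1+st[1:,4].argmax()
    c=np.argwhere(l==i)[:,::-1].astype(np.int32);cv2.fillConvexPoly(o,cv2.convexHull(c),1);return o.astype(float)
print(t[300,330],t[330,280],t[260,300],s[260,265],s[262,240],s[290,200])
E
```

```text
Traceback (most recent call last):
  File "fit.py", line 18, in fitbox
    s=np.array([x0[0],x0[1],y0]);r=minimize(cost,s,method="Nelder-Mead",options=dict(initial_simplex=np.array([s,s+[.01,0,0],s+[0,.01,0],s+[0,0,.1]]),xatol=1e-5,fatol=.01))
                                   ~~~~~~~~^^^^^^^^^^^^^^^^^^^^^^^^^^^^^^^^^^^^^^^^^^^^^^^^^^^^^^^^^^^^^^^^^^^^^^^^^^^^^^^^^^^^^^^^^^^^^^^^^^^^^^^^^^^^^^^^^^^^^^^^^^^^^^^^^
  File "fit.py", line 15, in cost
    def cost(p): return sum(np.abs(m-render(n,box(*p[:2],p[2],*dims,z0,z1),m.shape)).sum() for n,m in masks.items())
                        ~~~^^^^^^^^^^^^^^^^^^^^^^^^^^^^^^^^^^^^^^^^^^^^^^^^^^^^^^^^^^^^^^^^^^^^^^^^^^^^^^^^^^^^^^^^^
  File "fit.py", line 15, in <genexpr>
    def cost(p): return sum(np.abs(m-render(n,box(*p[:2],p[2],*dims,z0,z1),m.shape)).sum() for n,m in masks.items())
                                     ~~~~~~^^^^^^^^^^^^^^^^^^^^^^^^^^^^^^^^^^^^^^^^
  File "fit.py", line 8, in render
    q=np.array([proj(n,X) for X in P]);h=cv2.convexHull(q.astype(np.float32)).reshape(-1,2)
                ~~~~^^^^^
  File "vis.py", line 8, in proj
    c=camera_info(n);v=c["R"]@np.asarray(X)+c["t"]
ValueError: time passes only in moves, steps and waits
```

```bash
python3 - <<'E'
from station import camera_info,arm
import pickle
pickle.dump({n:camera_info(n) for n in("scene","top")},open("cam.pkl","wb"));print(arm.read_time())
E
sed -i 's/^from station import camera_info/import pickle\n_C=pickle.load(open("\.\/cam.pkl","rb"))\ncamera_info=_C.get/' vis.py
cat > f1.py <<'E'
from fit import *
t=cv2.imread("pics/top0.png");s=cv2.imread("pics/scene0.png")
def go(name,mt,ms,x0,dims,z0,z1):
    for lab,m in(("both",dict(top=mt,scene=ms)),("top",dict(top=mt)),("scene",dict(scene=ms))):
        r=fitbox(m,x0,dims,z0,z1);print(name,lab,r.x[:2].round(4),"yaw",np.degrees(r.x[2]).round(2),"cost",round(r.fun,1),[int(v.sum()) for v in m.values()])
go("block",hsvmask(t,3,18,130,60,(290,260,340,310)),hsvmask(s,3,18,130,40,(255,195,305,240)),[.47,.01,-.12],(.044,.040),.092,.138)
go("tray",hsvmask(t,20,32,120,30,(110,220,220,330)),hsvmask(s,20,32,100,30,(320,160,425,230)),[.485,.355,0],(.18,.18),0,.03)
print(t[300,330],t[330,280],t[260,300],s[260,265],s[262,240],s[290,200])
E
python3 f1.py
```

```text
0.1
block both [0.4682 0.0104] yaw -10.48 cost 97.1 [421, 545]
block top [0.4683 0.0108] yaw -8.94 cost 33.4 [421]
block scene [0.4707 0.0091] yaw -20.08 cost 49.0 [545]
tray both [0.4856 0.3631] yaw 4.2 cost 349.7 [5919, 3004]
tray top [0.4855 0.363 ] yaw 4.16 cost 242.1 [5919]
tray scene [0.4859 0.363 ] yaw 4.63 cost 106.1 [3004]
[60 61 59] [115 123 122] [71 72 70] [95 95 94] [63 62 63] [170 178 193]
```

```bash
cat > f2.py <<'E'
from fit import *
t=cv2.imread("pics/top0.png");s=cv2.imread("pics/scene0.png")
def hull(m,roi):
    a,b,c,d=roi;mm=np.zeros(m.shape,np.uint8);mm[b:d,a:c]=m[b:d,a:c]
    mm=cv2.morphologyEx(mm,cv2.MORPH_OPEN,np.ones((3,3),np.uint8))
    k,l,st,_=cv2.connectedComponentsWithStats(mm);i=1+st[1:,4].argmax()
    o=np.zeros(m.shape,np.uint8);cv2.fillConvexPoly(o,cv2.convexHull(np.argwhere(l==i)[:,::-1].astype(np.int32)),1);return o.astype(float)
g=cv2.cvtColor(t,cv2.COLOR_BGR2GRAY)
mt=hull((g<95)&(g>45),(255,240,370,330))
r=fitbox(dict(top=mt),[.4695,.0115,-.15],(.13,.2),0,.05);print("base",r.x[:2].round(4),np.degrees(r.x[2]).round(2),r.fun,mt.sum())
mt=hsvmask(t,18,32,120,60,(325,170,365,225)); mt=hull(mt>0,(325,170,365,225))
ms=hsvmask(s,15,32,90,40,(300,280,350,325)); ms=hull(ms>0,(300,280,350,325))
for m in (dict(top=mt),dict(scene=ms),dict(top=mt,scene=ms)):
    r=fitbox(m,[.674,-.061,.14],(.07,.05),0,.025);print("sw",list(m),r.x[:2].round(4),np.degrees(r.x[2]).round(2),r.fun,[v.sum() for v in m.values()])
E
python3 f2.py
```

```text
base [0.4705 0.0129] -9.54 488.03529411764714 5447.0
sw ['top'] [ 0.6731 -0.0598] 7.21 113.49411764705883 [np.float64(560.0)]
sw ['scene'] [ 0.6742 -0.0619] 11.28 81.24705882352941 [np.float64(768.0)]
sw ['top', 'scene'] [ 0.674  -0.0602] 8.97 201.05490196078432 [np.float64(560.0), np.float64(768.0)]
```

```bash
cat > h.py <<'E'
import numpy as np
from scipy.spatial.transform import Rotation as Rot
np.set_printoptions(precision=4,suppress=True)
YM=np.radians(-9.2); MOD=np.array([.4685,.0108,.05])   # module start
YS=np.radians(8.6); SW=np.array([.674,-.061,0])
G=.122  # TCP height above module origin while gripping
def down(yaw,flip):
    s=-1 if flip else 1
    x=np.array([0,0,-1.]);y=s*np.array([-np.sin(yaw),np.cos(yaw),0]);z=np.cross(x,y)
    return Rot.from_matrix(np.array([x,y,z]).T)
E
python3 - <<'E'
from station import arm
from h import *
print(Rot.from_quat(arm.read_eef_rot()).as_matrix())
u=np.array([np.cos(YS),np.sin(YS),0])
for f in(0,1):
    for nm,p,y in(("sw0",SW-.095*u+[0,0,.153],YS),("sw1",SW+.02*u+[0,0,.153],YS),("mod",MOD+[0,0,G],YM),("modup",MOD+[0,0,.3],YM),("tray",[.4856,.363,.15],YM),("trayup",[.4856,.363,.3],YM)):
        q=arm.ik(list(p),list(down(y,f).as_quat()));print(f,nm,None if q is None else np.array(q))
print(arm.read_time())
E
```

```text
[[-0.0009  0.3577 -0.9338]
 [ 0.0022 -0.9338 -0.3577]
 [-1.     -0.0023  0.    ]]
0 sw0 [ 0.5087  0.799  -0.7028  1.7597  0.672   0.8391  1.2075]
0 sw1 [ 0.4169  0.9469 -0.738   1.4092  0.6815  1.0487  1.2651]
0 mod [ 0.3508  0.6112 -0.6234  2.0675  0.5923  0.6437  0.735 ]
0 modup [ 0.5531  0.3881 -0.867   1.8379  0.3352  1.0695  0.9689]
0 tray [-0.2224  0.8623 -0.8032  1.697   0.7564  0.921   0.0758]
0 trayup [-0.1155  0.748  -1.0439  1.5447  0.6702  1.2421  0.1443]
1 sw0 [ 0.0976  0.6963 -0.0097  1.7734  0.01    0.6719 -1.3384]
1 sw1 [ 0.0606  0.8382 -0.0162  1.4233  0.0157  0.8801 -1.3809]
1 mod [-0.0935  0.539   0.0344  2.0809 -0.0354  0.5222 -1.7648]
1 modup [ 0.1125  0.2928 -0.2395  1.8495  0.081   1.0086 -1.8918]
1 tray [-0.6138  0.7277 -0.1055  1.7103  0.1078  0.7093 -2.506 ]
1 trayup [-0.3321  0.607  -0.5835  1.5516  0.3618  1.0926 -2.7328]
0.1
```

```bash
python3 - <<'E'
from station import arm,snapshot
from h import *
import cv2
u=np.array([np.cos(YS),np.sin(YS),0]);q=list(down(YS,1).as_quat())
P=lambda s,z=.153:list(SW+s*u+[0,0,z])
arm.move_gripper(0.0,60);print(arm.read_time())
arm.movep(P(-.10,.25),q);print(arm.read_time())
arm.line_to(P(-.10),.2);print(arm.read_time(),arm.read_opening(),arm.read_tool_pos())
arm.line_to(P(-.07),.15)
f0=np.array(arm.read_ft_force());print("f0",f0)
for s in [-.05,-.03,-.015,0,.005,.01,.014]:
    arm.line_to(P(s),.1)
    f=np.array(arm.read_ft_force())-f0;print(s,arm.read_time(),f, arm.read_tool_pos())
    if f@u<-7: break
cv2.imwrite("pics/s1.png",snapshot("scene"))
cv2.imwrite("pics/t1.png",snapshot("top"))
s=cv2.imread("pics/s1.png")
cv2.imwrite("pics/s1c.png",cv2.resize(s[180:360,240:420],None,fx=3.3,fy=3.3,interpolation=cv2.INTER_CUBIC))
E
```

```text
0.8667
3.1333
3.7667 -0.002764814566181259 [ 0.5758 -0.0765  0.1536]
f0 [-0.3554  0.4161 -0.7145]
-0.05 4.4667 [-0.6229 -0.804   0.5494] [ 0.6241 -0.0686  0.1532]
-0.03 4.8167 [-0.0171  0.1211  0.7908] [ 0.6439 -0.0655  0.1529]
-0.015 5.1167 [-0.0579 -0.6106  0.4461] [ 0.6587 -0.0632  0.1528]
0 5.4167 [ 0.2628 -1.511   0.8165] [ 0.6736 -0.0609  0.1528]
0.005 5.6667 [ 0.9558 -0.1743  0.034 ] [ 0.6789 -0.0603  0.153 ]
0.01 5.9167 [-0.3819 -1.2754  0.4313] [ 0.6842 -0.0594  0.153 ]
0.014 6.1667 [-0.9484 -0.0686  1.1896] [ 0.6875 -0.059   0.1528]
```

View pics/s1c.png

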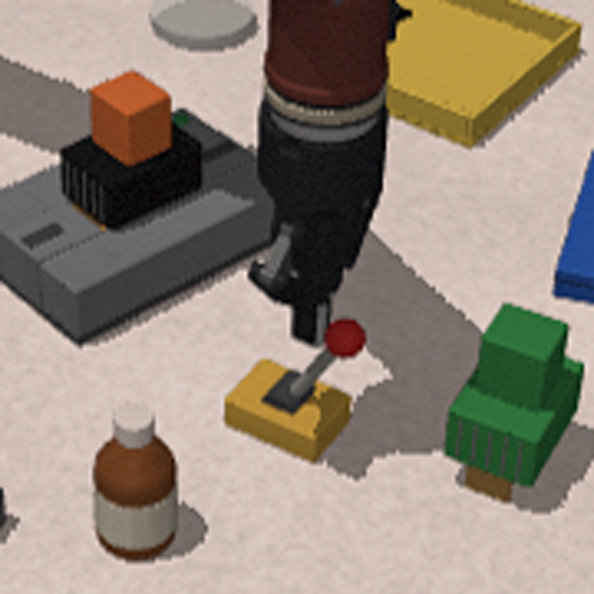

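The picture shows the lever leaning well over to +x, with the ball at about (344,282) in the scene view. I'll keep pushing gently until I feel the stop.

```bash
python3 - <<'E'
from station import arm,snapshot
from h import *
from vis import proj
import cv2
u=np.array([np.cos(YS),np.sin(YS),0])
P=lambda s,z=.153:list(SW+s*u+[0,0,z])
print("expect off px",proj("scene",SW+.0384*u+[0,0,.0922]))
for s in np.arange(.017,.036,.003):
    arm.line_to(P(s),.1)
    f=np.mean([arm.read_ft_force() for _ in range(3)],axis=0);print(round(s,3),arm.read_time(),f,f@u)
    if f@u<-5: break
arm.line_to(P(-.06),.25)
s=snapshot("scene");cv2.imwrite("pics/s2.png",s)
cv2.imwrite("pics/s2c.png",cv2.resize(s[180:360,240:420],None,fx=3.3,fy=3.3,interpolation=cv2.INTER_CUBIC))
s=snapshot("top");cv2.imwrite("pics/t2.png",s)
cv2.imwrite("pics/t2c.png",cv2.resize(s[150:330,255:435],None,fx=3.3,fy=3.3,interpolation=cv2.INTER_CUBIC))
print(arm.read_time())
E
```

```text
expect off px [344.1757 281.9415]
0.017 6.5167 [-7.3169 -0.0905  4.2315] -7.248155591891503
7.075
```

View pics/s2c.png

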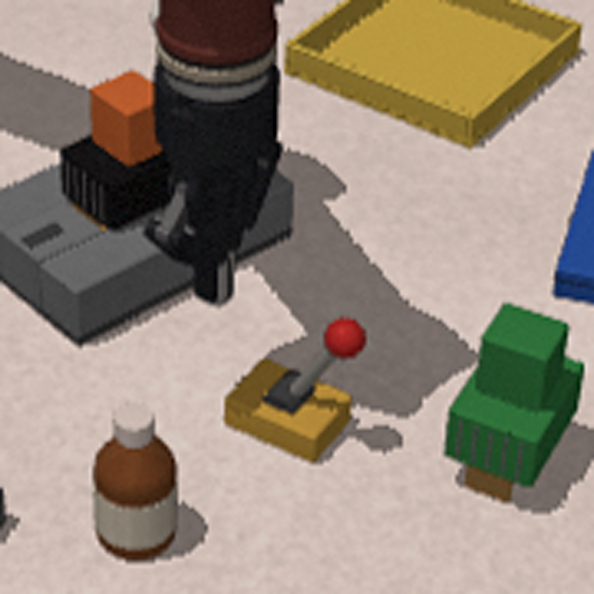

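The lever hit its stop and stayed, with the ball at the predicted fully-off pixel (344,282). Next is the module: I'll approach, close softly, check the forces, then firm up the grip.

```bash
python3 - <<'E'
from station import arm,snapshot
from h import *
import cv2
q=list(down(YM,1).as_quat())
p=arm.read_tool_pos();arm.line_to([p[0],p[1],.26],.25)
arm.move_gripper(1.0)
arm.movep(list(MOD+[0,0,.245]),q);print(arm.read_time())
arm.line_to(list(MOD+[0,0,G]),.15);arm.pause(.2)
F=lambda:np.mean([arm.read_ft_force() for _ in range(5)],axis=0)
M=lambda:np.mean([arm.read_wrist_torque() for _ in range(5)],axis=0)
print("free",arm.read_time(),F(),M(),arm.read_tool_pos())
arm.move_gripper(0.0,20);arm.pause(.1)
print("grip",arm.read_time(),F(),M(),arm.read_tool_pos(),arm.read_opening()*85)
for n in("scene","top"):
    s=snapshot(n);a,b=(200,170) if n=="scene" else (240,200)
    cv2.imwrite(f"pics/{n}3.png",s);cv2.imwrite(f"pics/{n}3c.png",cv2.resize(s[b:b+150,a:a+150],None,fx=4,fy=4,interpolation=cv2.INTER_CUBIC))
E
```

```text
9.1583
free 10.325 [-0.2114  0.1841  0.4918] [-0.0145  0.0033 -0.0182] [0.469  0.0108 0.1728]
grip 10.9083 [-0.9027 -2.0505  3.3591] [-0.2655  0.1714  0.1188] [0.4685 0.0104 0.1722] 39.32450517836748
```

View pics/scene3c.png

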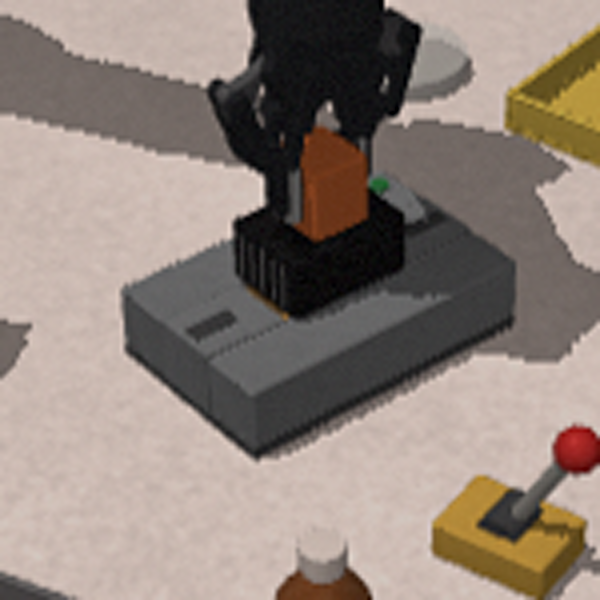

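The scene shows the pads on both faces of the orange block, with tips above the housing and the base undisturbed. Now I'll firm up the grip and try the first small stroke.

```bash
cat >> h.py <<'E'
mx=np.array([np.cos(YM),np.sin(YM),0]);my=np.array([-np.sin(YM),np.cos(YM),0]);ez=np.array([0,0,1.])
def pose(hL,hR,dz=0,dy=0):
    th=np.arcsin((hL-hR)/.068);h=(hL+hR)/2
    o=MOD+my*(-np.sin(th)*(.012+h/2)+dy)+ez*(h+dz)
    Rt=Rot.from_rotvec(mx*th)
    return list(o+Rt.apply([0,0,G])),list((Rt*down(YM,1)).as_quat()),np.degrees(th)
def state(arm):
    F=np.mean([arm.read_ft_force() for _ in range(5)],axis=0);T=np.mean([arm.read_wrist_torque() for _ in range(5)],axis=0)
    R=Rot.from_quat(arm.read_eef_rot())*down(YM,1).inv();th=R.as_rotvec()@mx
    o=np.array(arm.read_tool_pos())-R.apply([0,0,G])-MOD
    return f"t{arm.read_time():.2f} Fx{F@mx:.1f} Fy{F@my:.1f} Fz{F[2]:.1f} Mx{T@mx:.2f} th{np.degrees(th):.2f} hL{1e3*(o[2]+.034*np.sin(th)):.1f} hR{1e3*(o[2]-.034*np.sin(th)):.1f} dx{1e3*o@mx:.1f}",F,T
E
python3 - <<'E'
from station import arm,snapshot
from h import *
arm.move_gripper(0.0,110);arm.pause(.1);print(state(arm)[0],arm.read_opening()*85)
for a in(.0015,.003,.0045):
    p,o,_=pose(a,0);arm.line_to(p,.03,o);print(state(arm)[0])
E
```

```text
t11.32 Fx-1.6 Fy-3.1 Fz7.3 Mx-0.34 th-0.02 hL0.4 hR0.5 dx0.1 38.552235867549136
t11.57 Fx-1.7 Fy-2.7 Fz6.9 Mx-0.19 th1.28 hL2.1 hR0.6 dx0.3
t11.82 Fx-1.6 Fy-1.4 Fz7.6 Mx-0.22 th2.56 hL3.7 hR0.6 dx0.3
t12.07 Fx-1.4 Fy-1.3 Fz9.1 Mx-0.18 th3.84 hL5.3 hR0.7 dx0.3
```

```bash
python3 - <<'E'
from station import arm,snapshot
import cv2
s=snapshot("scene");cv2.imwrite("pics/s4.png",s);cv2.imwrite("pics/s4c.png",cv2.resize(s[180:290,220:340],None,fx=6,fy=6,interpolation=cv2.INTER_CUBIC)[:600])
E
```

```text
(no output)
```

View pics/s4c.png

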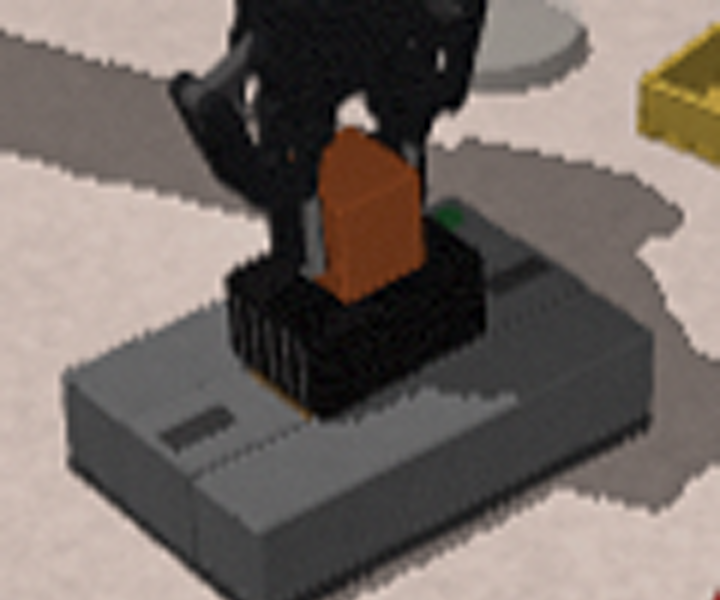

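```bash
cat > cmp.py <<'E'
import cv2,sys
from h import *
from vis import proj
def corners(hL,hR):
    p,_,th=pose(hL,hR);Rt=Rot.from_rotvec(mx*np.radians(th));o=np.array(p)-Rt.apply([0,0,G])
    f=lambda v:o+Rt.apply(mx*v[0]+my*v[1]+ez*v[2])
    return [[f(v) for v in L] for L in ([(.03,-.042,0),(.03,.042,0),(.03,.042,.042),(.03,-.042,.042),(.03,-.042,0)],[(.022,-.02,.042),(.022,.02,.042),(.022,.02,.088),(.022,-.02,.088),(.022,-.02,.042)])]
def draw(im,hL,hR,a,b,w,hh,k,out):
    c=cv2.resize(im[b:b+hh,a:a+w],None,fx=k,fy=k,interpolation=cv2.INTER_CUBIC);c=cv2.convertScaleAbs(c,alpha=1.8)
    if hL is not None:
        for L in corners(hL,hR):
            q=np.array([(proj("scene",X)-[a,b]+.5)*k for X in L]).astype(int);cv2.polylines(c,[q],False,(0,255,0),1)
    return c
E
python3 - <<'E'
from cmp import *
A=draw(cv2.imread("pics/scene3.png"),0,0,250,190,60,65,6,0)
B=draw(cv2.imread("pics/s4.png"),.0045,0,250,190,60,65,6,0)
cv2.imwrite("pics/cmp1.png",np.hstack([A,B]))
E
```

```text
(no output)
```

View pics/cmp1.png

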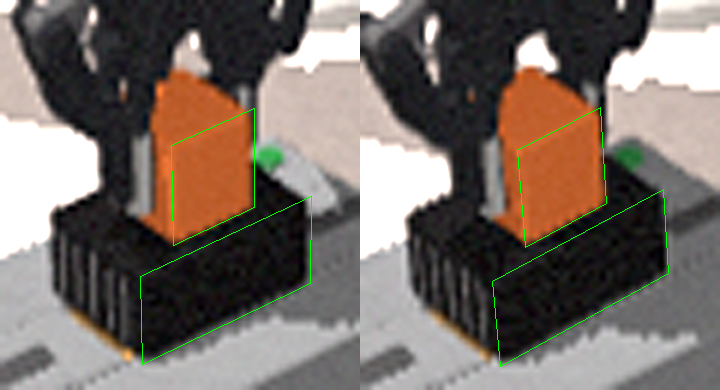

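The lifted outline (green, right half) matches the housing, so the module rocks with the gripper, and net force on the base is slightly downward. I'll carry on with alternating strokes.

```bash
cat >> h.py <<'E'
def stroke(arm,a,b,dz,n=4):
    for k in range(1,n+1):
        h=np.array(a)+(np.array(b)-a)*k/n
        p,o,th=pose(*h,dz);arm.line_to(p,.04,o)
        st,F,T=state(arm);print(np.round(h*1e3,1),f"dz{dz*1e3:.1f}",st)
        if F[2]<-5: dz-=.0008
        elif F[2]<-2: dz-=.0004
        elif F[2]>9: dz+=.0004
        if F[2]<-14: print("STOP");return None
    return dz
E
python3 - <<'E'
from station import arm,snapshot
from h import *
import cv2
dz=stroke(arm,[.0045,0],[.0045,.0095],0)
s=snapshot("scene");cv2.imwrite("pics/s5.png",s)
print(dz)
if dz is not None:
    dz=stroke(arm,[.0045,.0095],[.01425,.0095],dz);print(dz)
s=snapshot("scene");cv2.imwrite("pics/s6.png",s)
from cmp import draw
A=draw(cv2.imread("pics/s5.png"),.0045,.0095,215,180,95,100,4,0)
B=draw(cv2.imread("pics/s6.png"),.01425,.0095,215,180,95,100,4,0)
cv2.imwrite("pics/cmp2.png",np.hstack([A,B]))
E
```

```text
[4.5 2.4] dz0.0 t12.40 Fx-0.3 Fy-1.4 Fz3.1 Mx-0.86 th1.78 hL4.5 hR2.4 dx0.1
[4.5 4.8] dz0.0 t12.68 Fx0.6 Fy-2.0 Fz-0.1 Mx-0.93 th-0.22 hL4.2 hR4.4 dx-0.1
[4.5 7.1] dz0.0 t12.95 Fx1.5 Fy-1.3 Fz-4.7 Mx-0.97 th-2.23 hL4.0 hR6.6 dx-0.4
[4.5 9.5] dz-0.4 t13.22 Fx1.0 Fy-2.1 Fz-6.0 Mx-1.07 th-4.24 hL3.6 hR8.6 dx-0.5
-0.0012000000000000001
[6.9 9.5] dz-1.2 t13.55 Fx0.6 Fy-3.2 Fz-7.0 Mx-0.26 th-2.13 hL5.6 hR8.1 dx-0.3
[9.4 9.5] dz-2.0 t13.82 Fx-0.9 Fy-3.9 Fz-5.4 Mx-0.25 th-0.12 hL7.3 hR7.5 dx-0.2
[11.8  9.5] dz-2.8 t14.10 Fx0.1 Fy-1.8 Fz-4.3 Mx-0.14 th1.93 hL9.1 hR6.8 dx-0.0
[14.3  9.5] dz-3.2 t14.38 Fx0.2 Fy-1.1 Fz-5.6 Mx0.03 th3.99 hL11.0 hR6.3 dx-0.1
-0.004
```

View pics/cmp2.png

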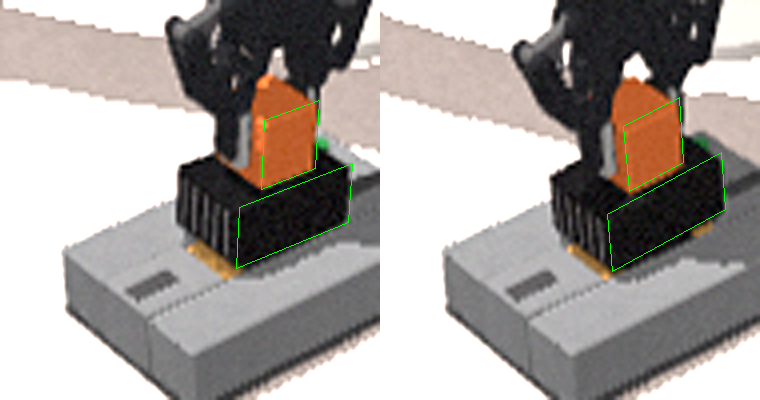

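The blades are visibly emerging: -y blade in the left half, both in the right. The base stays put, and the heights match readings of about 11 and 6.3 mm. My Fz correction was too eager and lost about 3 mm. I'll loosen it and continue from the measured heights.

```bash
sed -i 's/F\[2\]<-5: dz-=.0008/F[2]<-12: dz-=.0008/;s/F\[2\]<-2: dz-=.0004/F[2]<-9: dz-=.0004/;s/F\[2\]<-14/F[2]<-17/' h.py
python3 - <<'E'
from station import arm,snapshot
from h import *
import cv2
dz=stroke(arm,[.011,.0063],[.0108,.0158],0)
cv2.imwrite("pics/s7.png",snapshot("scene"));print(dz)
if dz is not None:
    dz=stroke(arm,[.0108,.0158],[.0203,.0155],dz);print(dz)
cv2.imwrite("pics/s8.png",snapshot("scene"))
from cmp import draw
A=draw(cv2.imread("pics/s7.png"),.0108,.0158,215,180,95,100,4,0)
B=draw(cv2.imread("pics/s8.png"),.0203,.0155,215,180,95,100,4,0)
cv2.imwrite("pics/cmp3.png",np.hstack([A,B]))
E
```

```text
[11.   8.7] dz0.0 t14.71 Fx0.2 Fy-0.2 Fz-2.1 Mx-0.74 th1.89 hL11.2 hR8.9 dx0.0
[10.9 11. ] dz0.0 t14.98 Fx-0.4 Fy-0.4 Fz-2.3 Mx-0.74 th-0.10 hL11.1 hR11.2 dx0.1
[10.8 13.4] dz0.0 t15.26 Fx0.0 Fy-0.4 Fz-4.1 Mx-0.71 th-2.13 hL10.9 hR13.4 dx-0.0
[10.8 15.8] dz0.0 t15.53 Fx0.2 Fy-0.8 Fz-6.0 Mx-0.79 th-4.20 hL10.6 hR15.6 dx-0.2
0
[13.2 15.7] dz0.0 t15.87 Fx-0.8 Fy-2.5 Fz-4.7 Mx-0.08 th-2.11 hL13.3 hR15.8 dx0.0
[15.6 15.6] dz0.0 t16.15 Fx-0.3 Fy-3.7 Fz-6.2 Mx-0.20 th-0.12 hL15.5 hR15.7 dx-0.0
[17.9 15.6] dz0.0 t16.43 Fx1.1 Fy-3.4 Fz-6.7 Mx-0.31 th1.93 hL17.8 hR15.5 dx-0.1
[20.3 15.5] dz0.0 t16.72 Fx0.2 Fy-2.6 Fz-5.9 Mx-0.33 th4.02 hL20.3 hR15.5 dx-0.0
0
```

View pics/cmp3.png

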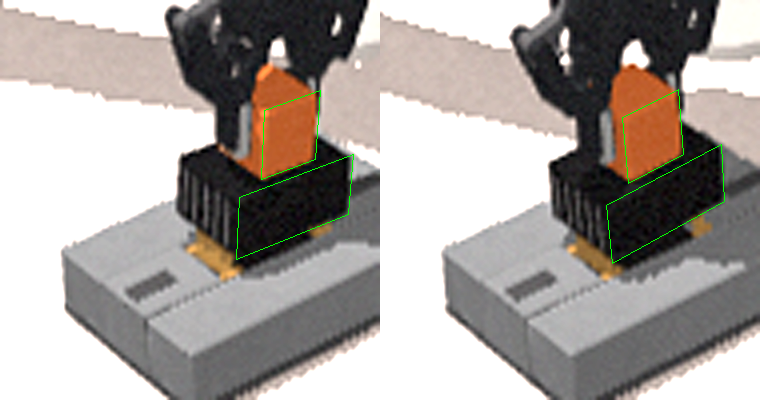

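```bash
python3 - <<'E'
from station import arm,snapshot
from h import *
import cv2
from cmp import draw
S=[[.0203,.0155],[.0203,.0248],[.0278,.0248],[.0278,.0278]];dz=0;im=[]
for i,(a,b) in enumerate(zip(S,S[1:])):
    dz=stroke(arm,a,b,dz,[4,3,2][i])
    s=snapshot("scene");cv2.imwrite(f"pics/s9_{i}.png",s);im.append(draw(s,*b,215,180,65,100,4,0))
    if dz is None: break
cv2.imwrite("pics/cmp4.png",np.hstack(im))
E
```

```text
[20.3 17.8] dz0.0 t17.04 Fx-1.1 Fy-1.9 Fz0.3 Mx-0.43 th2.06 hL20.9 hR18.5 dx0.2
[20.3 20.2] dz0.0 t17.32 Fx-1.3 Fy3.4 Fz3.1 Mx0.96 th0.37 hL21.5 hR21.0 dx1.1
[20.3 22.5] dz0.0 t17.59 Fx0.3 Fy2.7 Fz2.0 Mx0.94 th-1.69 hL21.0 hR23.0 dx1.5
[20.3 24.8] dz0.0 t17.87 Fx0.1 Fy0.8 Fz5.9 Mx0.64 th-3.70 hL20.9 hR25.2 dx1.1
[22.8 24.8] dz0.0 t18.21 Fx0.3 Fy-0.2 Fz-3.2 Mx0.03 th-1.75 hL21.9 hR24.0 dx-1.4
[25.3 24.8] dz0.0 t18.50 Fx0.4 Fy-0.6 Fz-2.5 Mx-0.05 th0.37 hL24.8 hR24.4 dx-0.6
[27.8 24.8] dz0.0 t18.79 Fx0.3 Fy0.3 Fz-3.1 Mx-0.10 th2.49 hL27.6 hR24.6 dx-0.2
[27.8 26.3] dz0.0 t19.09 Fx-1.2 Fy-0.3 Fz-2.8 Mx-0.08 th1.29 hL27.8 hR26.3 dx-0.0
[27.8 27.8] dz0.0 t19.34 Fx-0.7 Fy-0.9 Fz-2.2 Mx-0.02 th0.03 hL27.8 hR27.8 dx0.0
```

View pics/cmp4.png

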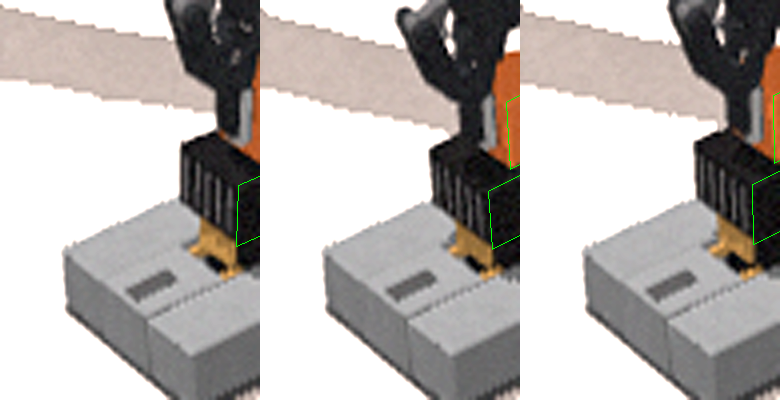

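Only the module's own weight is left on the wrist (Fz about -2.5 N, moments near 0), so both blades are free. I'll lift straight up and check how it hangs.

```bash
python3 - <<'E'
from station import arm,snapshot
from h import *
import cv2
from cmp import draw
for h,v in((.05,.04),(.10,.12)):
    p,o,_=pose(h,h);arm.line_to(p,v,o);print(state(arm)[0])
s=snapshot("scene");cv2.imwrite("pics/s10.png",s)
cv2.imwrite("pics/s10c.png",draw(s,.10,.10,215,130,110,150,4,0))
t=snapshot("top");cv2.imwrite("pics/t10.png",t);print(arm.read_opening()*85)
E
```

```text
t20.10 Fx0.2 Fy0.5 Fz-3.1 Mx0.08 th-0.00 hL50.0 hR50.0 dx-0.1
t20.67 Fx-0.3 Fy-0.4 Fz-3.1 Mx0.07 th-0.01 hL99.5 hR99.5 dx-0.6
38.404494134991715
```

View pics/s10c.png

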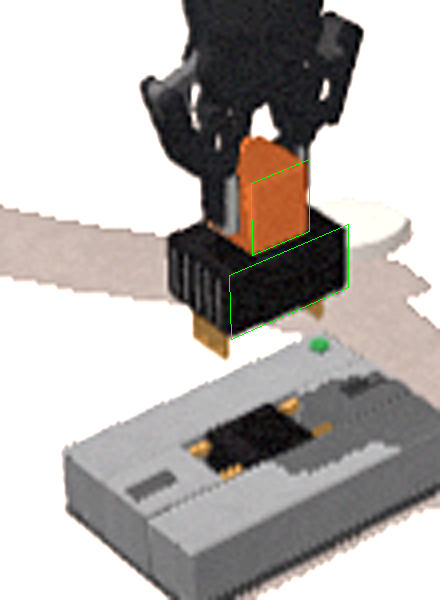

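Upright, blades straight, and the base hasn't moved. Now to the yellow tray.

```bash
python3 - <<'E'
from station import arm,snapshot
from h import *
import cv2
T=np.array([.4856,.363]);YT=np.radians(4.2);q=list(down(YT,1).as_quat())
z=arm.read_tool_pos()[2]
arm.line_to([*T,z],.2,q);print(arm.read_time(),arm.read_tool_pos(),arm.read_joint_positions())
arm.line_to([*T,.165],.12)
arm.line_to([*T,.157],.04);arm.pause(.1);f0=np.mean([arm.read_ft_force() for _ in range(5)],axis=0);print(f0)
zz=.157
while zz>.146:
    zz-=.001;arm.line_to([*T,zz],.02)
    f=np.mean([arm.read_ft_force() for _ in range(5)],axis=0);print(round(zz,4),f,arm.read_tool_pos()[2],arm.read_time())
    if f[2]-f0[2]>2.5: break
s=snapshot("scene");cv2.imwrite("pics/s11.png",s)
cv2.imwrite("pics/s11c.png",cv2.convertScaleAbs(cv2.resize(s[100:240,310:450],None,fx=4.2,fy=4.2,interpolation=cv2.INTER_CUBIC),alpha=1.6))
E
```

```text
22.6833 [0.486  0.3616 0.271 ] [-0.6329  0.5776 -0.0704  1.6004  0.0478  0.966  -2.2186]
[-0.2335 -0.6008 -3.4784]
0.156 [-0.5814  0.6225 -2.6511] 0.15598811164301746 24.4167
0.155 [-0.0373  0.6307 -3.6663] 0.15490930590452073 24.6667
0.154 [-0.2942 -0.559  -3.4841] 0.1539200080331955 24.9167
0.153 [-0.1294  0.4346 -3.4875] 0.15290127830254077 25.1667
0.152 [ 0.1779  0.0595 -2.6864] 0.15190444324189678 25.4167
0.151 [-1.5432 -0.8476  1.5855] 0.15155479131017693 25.6667
```

View pics/s11c.png

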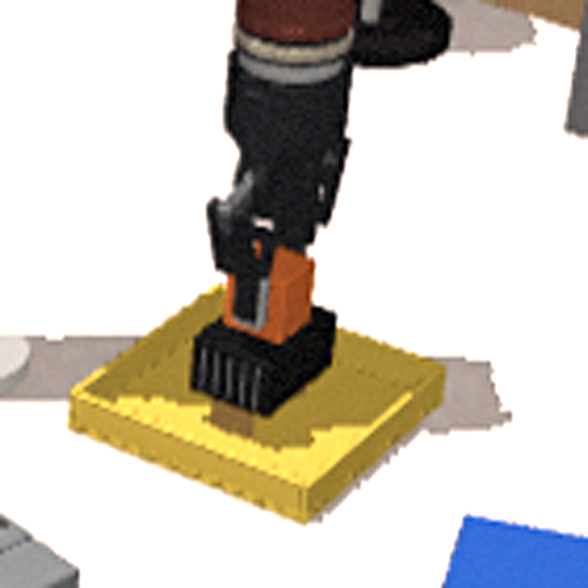

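It's in contact with the tray floor (weight taken up) and upright inside the tray. I'll release gently and retreat straight up.

```bash
python3 - <<'E'
from station import arm,snapshot
from h import *
import cv2
T=[.4856,.363]
arm.line_to([*T,.1506],.02)
arm.move_gripper(0.35,20);arm.move_gripper(0.75);arm.move_gripper(1.0);print(arm.read_time(),arm.read_opening(),arm.read_ft_force())
arm.line_to([*T,.17],.05);arm.line_to([*T,.33],.2)
p=arm.read_tool_pos();
try: arm.line_to([.45,.12,.36],.25)
except arm.MotionError as e: print(e)
print(arm.read_time(),arm.read_tool_pos())
for n in("scene","top"): cv2.imwrite(f"pics/{n}12.png",snapshot(n))
s=cv2.imread("pics/scene12.png")
cv2.imwrite("pics/s12c.png",cv2.convertScaleAbs(cv2.resize(s[100:240,310:450],None,fx=4.2,fy=4.2,interpolation=cv2.INTER_CUBIC),alpha=1.4))
E
```

```text
26.9 0.9989944808321152 [ 0.6368  0.7199 -0.2373]
29.5333 [0.4499 0.1214 0.3597]
```

View pics/s12c.png

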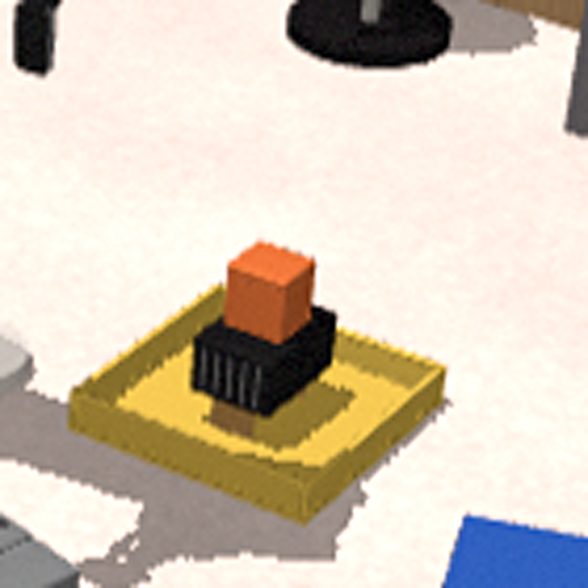

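View pics/scene12.png

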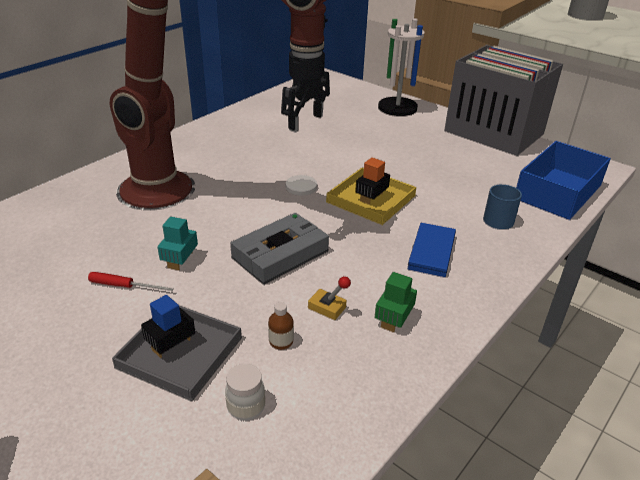

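View pics/top12.png

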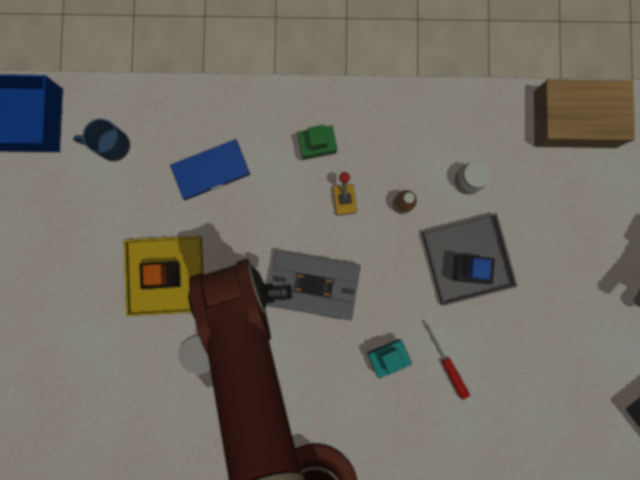

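The module stands upright in the yellow tray, at scene (373,178) and top (160,275). The base is at its starting pixels with empty slots, the lever is over to +x at scene (344,282), and the other items haven't moved. The gripper is clear, so I'm handing in.

```bash
python3 - <<'E'
from station import arm,ticket
arm.pause(.3)
print(arm.read_time(),arm.read_ft_force());print(ticket.finish_job())
E
```

```text
29.9333 [ 0.39624371 -0.24918364 -0.13041812]
the job is handed in; nothing more can be done
None
```

The job is done and handed in at about 30 s of the 58 s allowed; no verdict was reported.

- **Switch:** I pushed the red lever right over until it met its stop at about 7 N. After I backed off, the ball was at the pixel predicted for fully off.
- **Module:** I rocked it out end to end, leaning no more than about 4.3° each way. The net pull at the wrist stayed within about 7 N upward and 9 N downward. It then lifted out straight with only its own weight on the wrist.
- **Placing:** I lowered it into the yellow tray until the floor took the weight, then released it and moved the arm away.
- **Last checks:** The final pictures show the module upright in the tray. The base and all the other items look unmoved, and the gripper is touching nothing.
- **What went less well:** During the third stroke my force correction was too eager and pushed the -y blade about 2–3 mm back down. I eased the correction and carried on. Near the end of the extraction the gripper was briefly pushed about 1.5 mm sideways, with only 3–6 N on the wrist. Pictures from then on show no change to the blades or the base.

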